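# Back off the knurled locking ring and push the stop bar home

### The arm

A 7-joint arm with a two-finger parallel gripper is mounted at the origin on a cart in front of the work surface, level with it; the furniture and walls round the work are solid. World frame = base frame: x ahead of the robot, y to its left, z up, the work surface at z = 0. Lengths are in m, angles in rad, forces in N, time in s.
With the tool pointing down it reaches from about 0.425 to 0.95 m from the base axis. Payload 4.7 kg.
Tool frame: the origin (TCP) lies midway between the tips of the shut fingers; the grasp point (between the pads) lies r.pinch_z behind it (r.pinch_z is the distance from the TCP to the grasp point, in m); z points along the fingers, y is the line along which they close (so a half turn about z gives the same grasp; the last joint's range is limited). The gripper opens to 85 mm and grips with 20 to 120 N. Pads are 22 mm wide; open, the fingers measure 114 mm over their backs; the gripper's body (76 mm by 85 mm) begins 54 mm behind the grasp point. The pads swing forward as they close: fully open they stand 13 mm farther back than shut.
Start: joints at [1.22, 0.469, -0.049, 1.532, 0.024, 1.141, -0.082], TCP at [0.214, -0.64, 0.231] pointing down, gripper open.
Joint ranges: [-2.59, 2.59], [-0.33, 1.99], [-1.39, 1.29], [0.1, 2.45], [-1.04, 4.18], [0.21, 1.99], [-2.66, 2.66]. Speed limits (rad/s): [2.57, 2.57, 3.14, 3.14, 3.14, 3.14, 3.14].

### API

Orientations are given as a 3x3 rotation matrix whose columns are the frame's x, y, z axes.
In Python, from workcell import sensors, get_image, camera_model, r gives the robot as it stands.
- The arm moves only by the tool step_arm, never from a script. Its argument "motion" is a list that holds one entry, the list of rows, each a list of 5 numbers: the shift along the tool's x, y, z in mm, then the turn about the tool's z in rad, then the opening, from -1 (shut) to 1 (fully open), so that 0 is half open. In form: [[[dx, dy, dz, roll, jaw], ...]]. A call has 1 to 10 rows; each row is the pose to reach, as a shift and turn from the pose commanded when the call began, along the tool's axes at that moment; what a row does not reach only later rows make up. A row lasts 1/12 s, in which the tool goes at most 41.7 mm and 7.16 degrees, less where a joint would pass 70% of its speed; a pose out of reach is approached as far as the arm can. A call with a gripper value outside its range is refused whole. The fingers move at their own pace and stop on an object; "squeeze" is the grip in N (left out, the last holds). Time passes only in rows, so rows that repeat a pose let the fingers close. It gives the time, the measured TCP pose, the force, the opening and the grip force at its end, in the units of the state.
- sensors.sense(): the state, without advancing time (a new reading comes with each control period).
- get_image(name): name is "side" or "top" or "wrist"; returns the picture (400x640x3 uint8, red, green, blue); there is no depth.
- camera_model(name): a dict with "fovy" (degrees; the focal length in pixels is half the picture's height over the tangent of half this angle, whatever the lens; pixels are square), "cx", "cy" (the principal point, pixels), "origin" and "rotation" of the camera in the world. Camera axes: x right, y up, looking along -z (the intrinsics and any distortion apply to the point x, -y, -z); pixel columns grow to the right and rows downward; lengths in m; the calibration is good to about 2 mm. A picture is of the moment at which its call begins: read the wrist's pose just before it. camera_model takes no time and is no camera call; for the wrist camera it gives the pose at the moment of the call.
- r.close_job(): hands the job in; it is judged then, once.
The state is a dict: "time": time; "q": joint angles; "dq": joint speeds; "joint_torque": joint torques, N m; "ee_pos": TCP position; "tcp_rot": TCP orientation; "contact_force": force on the tool from outside, world axes, zero at the start; "ft_torque": the same for the moment, N m; "width": finger opening in m; "finger_force": force on a finger pad.
Only numpy, scipy, OpenCV 4.12 (cv2) and the standard library are available. Lean on these libraries where they do the work, as an engineer would, in place of code of your own. Each camera call takes 0.05 s, during which the arm holds its last target. There are 200 camera calls.

### The job

Rolling a fingertip along its knurled rim, loosen the black locking ring of the setting jig: turn it anticlockwise (seen from above) until its white line comes round to the yellow pointer for the second time, and leave it there. Then push the steel stop bar by its orange end fully home against the red end block. Use light fingertip pushes only: do not grip or lift anything, and leave the tape measure, the chuck key and the wrench where they lie.

Things in the scene. Friction and masses are not known exactly. Their poses are not given: they have to be found in the camera images.
- jig: The setting jig, fixed to the bench: dark steel base 165 x 76 x 8 mm, aluminium guides either side of the stop bar, and an aluminium bridge (44 mm in x, 112 mm in y, top 34 mm up) that carries the locking ring. Origin on the ring's axis at bench height; x runs along the bar to the end block, y to the pointer, z up. Nothing but the ring stands higher than 42 mm.
- lock_screw: The steel screw that carries the locking ring; origin on the ring's axis, 35 mm above the bench when tight. It rises 4 mm a turn as the ring is loosened. Its pin, 8 mm thick, stands in a hole of the stop bar and holds the bar fast until about 1.3 turns from tight; after two turns it is well clear.
- lock_ring (a joint): Angle of the black knurled locking ring, rad: grows anticlockwise seen from above (loosening). 0 = tight, white line at the yellow pointer; the line is at the pointer again at 6.28 and, for the second time, at 12.57. It starts at 0.3 to 1.5, just past the pointer. Rubbing stiffness 0.03 N m (under 1 N at the rim); it stays where it is left. It can turn on to 19.5.
- ring_center (a point): Centre of the locking ring, on its axis, half-way up. The ring is 88 mm across over its 30 upright ribs (2.5 mm radius, valleys about 2.5 mm deep) and 22 mm high, 36 to 58 mm above the bench when tight, 8 mm higher after two turns; its central boss stands 6 mm higher.
- ring_mark (a point): Outer end of the white line on the ring's top face, 41 mm from the axis. The line is 25 mm long, 7 mm wide.
- stop_bar: The loose steel stop bar, 168 x 30 x 10 mm, mass about 0.25 kg, lying between the guides (1.5 mm play each side) with its underside 8 mm above the bench. Origin: centre of its underside; x along the bar towards the end block. It starts 30 mm short of the end block.
- bar_tail (a point): Centre of the outer face of the bar's orange end cap (face 32 mm wide, 22 mm high, 9 to 31 mm above the bench), 108 mm before the ring's axis at the start, 78 mm when home. Its outward direction is -x of the jig; there is free space in front of it.
- bar_front (a point): Middle of the bar's other end face, which meets the red end block.
- tape: Yellow and black tape measure, 36 x 90 x 62 mm, standing beside the jig; origin: centre of its underside. Bystander.
- key: Grey drill chuck key, 62 x 76 x 21 mm, lying beside the jig; origin: centre of its underside. Bystander.
- wrench: Grey combination wrench, 25 x 164 x 9 mm, lying beside the jig; origin: centre of its underside. Bystander.
- pointer_tip (a point): Tip of the yellow pointer on the bridge, a cone on a yellow tab, that points at the ring, 55 mm from the axis on the jig's +y side; it runs from there to 79 mm out and is at most 42 mm high.
- end_block (a point): Centre of the near face of the red end block (14 x 76 x 20 mm, top 28 mm above the bench), 90 mm from the ring's axis on the jig's +x side.
Mind the look-alikes: they are no part of the job. What is shaped like the stop_bar but pink is not meant.

How it is judged:
By the outcome, as a careful person would: the job done as asked, in the order asked, and still so for the second after the job is handed in, with the robot touching nothing.
It also fails if it takes over 72 s, if anything falls off the work surface, if the arm or the gripper's body presses on something with over 40 N, if the wrist force passes 120 N, or if a joint passes its speed limit or range.

## Working session

There is one attempt and no reset: what is moved stays moved. The work goes in short steps, Python scripts to look and compute and a tool call to move; the robot and the scene stay as the last step left them, time stands still between calls to the robot, and variables do not carry over. Pictures are saved under pics/ and viewed, at most 10 in all, crops included, and the job is handed in when it is done.

Besides the shell and the picture viewer there is one more tool, called after ">>>" by a JSON object that holds its "method" and its "body". step_arm: Moves the arm, as the interface text tells. Its arguments: {"type":"object","properties":{"motion":{"type":"array","items":{"type":"array","items":{"type":"array","items":{"type":"number"}}}},"squeeze":{"type":"number"}},"required":["motion"]}

```bash
mkdir -p pics; ls; python3 - <<'E'
from workcell import sensors,get_image,camera_model,r
import cv2,numpy as np
for n in("top","side"):
    im=get_image(n); cv2.imwrite(f"pics/{n}0.png",im[:,:,::-1]); m=camera_model(n); print(n,m)
s=sensors.sense();print(s['time'],s['ee_pos'],s['tcp_rot'],s['width'],r.pinch_z)
E
```

```text
pics
top {'fovy': 47.4227070681685, 'cx': 321.69659527774934, 'cy': 198.88714680708222, 'origin': array([ 0.35587794, -0.095768  ,  1.20615849]), 'rotation': array([[ 0.0236286 ,  0.98166843, -0.18912637],
       [-0.99934891,  0.02835295,  0.02231305],
       [ 0.02726631,  0.188476  ,  0.98169921]])}
side {'fovy': 54.842975531703004, 'cx': 323.3142518884211, 'cy': 198.9841846371323, 'origin': array([ 0.45033771, -0.71475252,  0.65029849]), 'rotation': array([[ 0.97794657,  0.15278496, -0.14239826],
       [-0.20861906,  0.68217839, -0.70079293],
       [-0.0099296 ,  0.71504504,  0.69900787]])}
0.1 [ 0.21336384 -0.63984039  0.23037248] [[ 9.48638690e-01  3.16361026e-01 -5.81432501e-04]
 [ 3.16361559e-01 -9.48637238e-01  1.65974403e-03]
 [-2.64901991e-05 -1.75844029e-03 -9.99998454e-01]] 0.08528411367035761 0.0187
```

View pics/top0.png

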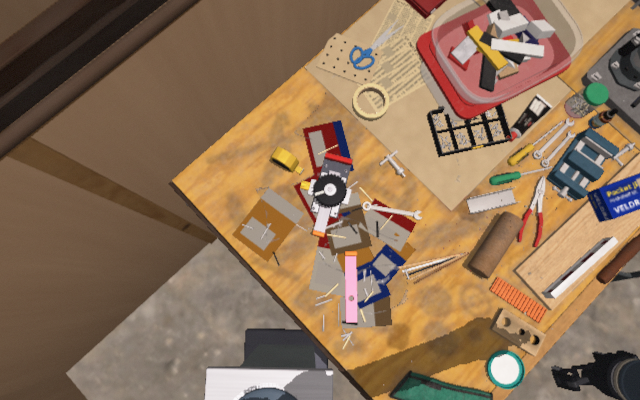

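View pics/side0.png

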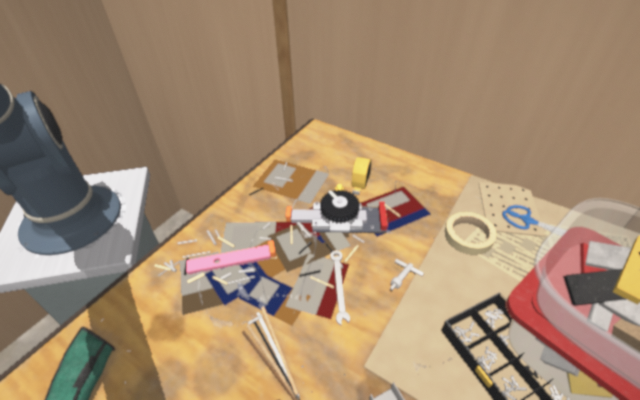

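```bash
cat > h.py <<'E'
from workcell import sensors,get_image,camera_model,r
import cv2,numpy as np
def ray(m,u,v):
    f=200/np.tan(np.radians(m['fovy']/2))
    return m['rotation']@np.array([(u-m['cx'])/f,-(v-m['cy'])/f,-1.])
def onz(m,u,v,z):
    d=ray(m,u,v);o=m['origin'];return o+d*(z-o[2])/d[2]
def proj(m,p):
    f=200/np.tan(np.radians(m['fovy']/2))
    c=m['rotation'].T@(np.asarray(p)-m['origin']);return np.array([m['cx']+f*c[0]/-c[2],m['cy']-f*c[1]/-c[2]])
def blobs(im,lo,hi,box,amin=15):
    h=cv2.cvtColor(im,cv2.COLOR_RGB2HSV);k=cv2.inRange(h,np.array(lo),np.array(hi))
    u0,v0,u1,v1=box;q=np.zeros_like(k);q[v0:v1,u0:u1]=k[v0:v1,u0:u1]
    n,l,st,c=cv2.connectedComponentsWithStats(q)
    return [(st[i,4],c[i].round(1),st[i,:4]) for i in range(1,n) if st[i,4]>=amin],l
E
python3 - <<'E'
from h import *
im=cv2.imread("pics/top0.png")[:,:,::-1].copy()
m=camera_model("top")
box=(260,130,420,330)
for n,lo,hi,z in(("black",(0,0,0),(179,255,50),.05),("red",(0,170,150),(6,255,255),.028),("red2",(174,170,120),(179,255,255),.028),("orange",(7,150,180),(20,255,255),.03),("yellow",(21,150,150),(35,255,255),.04)):
    for a,c,st in blobs(im,lo,hi,box,10)[0]: print(n,a,c,st,onz(m,*c,z).round(4))
cv2.imwrite("pics/c.png",cv2.resize(im[135:255,260:420,::-1],None,fx=5,fy=5,interpolation=cv2.INTER_CUBIC))
E
```

```text
black 41 [280.5 164.1] [273 159  17  12] [ 0.6682 -0.012   0.05  ]
black 387 [328.6 187.3] [314 175  32  32] [ 0.6098 -0.1393  0.05  ]
black 10 [377.  226.5] [377 222   1  10] [ 0.5106 -0.2656  0.05  ]
black 25 [272. 329.] [260 329  25   1] [ 0.2513 -0.0082  0.05  ]
red 122 [337.9 157.6] [325 152  27  12] [ 0.697  -0.1634  0.028 ]
orange 29 [263.2 132.3] [260 130   7   7] [0.7607 0.0396 0.03  ]
orange 308 [367.8 151.9] [356 137  23  30] [ 0.7148 -0.2436  0.03  ]
orange 10 [304.4 143.3] [303 142   4   4] [ 0.7334 -0.0724  0.03  ]
orange 10 [281.5 147.9] [277 146  10   5] [ 0.7186 -0.0114  0.03  ]
orange 251 [301.4 165.4] [289 148  24  35] [ 0.6718 -0.0663  0.03  ]
orange 88 [262.9 160.7] [260 150  10  24] [0.6815 0.0366 0.03  ]
orange 80 [392.3 174.2] [384 170  18  10] [ 0.655  -0.3094  0.03  ]
orange 12 [406.5 172. ] [405 171   4   3] [ 0.6622 -0.3476  0.03  ]
orange 39 [284.1 179.6] [280 174  10  10] [ 0.6316 -0.0218  0.03  ]
orange 20 [389.5 182.6] [387 180   6   6] [ 0.6318 -0.3018  0.03  ]
orange 78 [374.5 195. ] [367 188  16  15] [ 0.597  -0.2619  0.03  ]
orange 14 [366.4 198.9]
[... 498 characters left out ...]
.4427 -0.2008  0.03  ]
orange 12 [261.1 259.3] [260 257   4   6] [0.4208 0.0287 0.03  ]
orange 11 [269.1 260.7] [267 258   5   6] [0.4177 0.0081 0.03  ]
orange 77 [294.8 266.3] [288 260  13  12] [ 0.4052 -0.0579  0.03  ]
orange 858 [286.5 294.9] [260 266  61  64] [ 0.3333 -0.0395  0.03  ]
orange 58 [302.6 280.4] [296 276  14   9] [ 0.3702 -0.079   0.03  ]
orange 671 [408.6 312.2] [393 285  27  45] [ 0.2977 -0.3487  0.03  ]
orange 269 [331.9 316.9] [325 301  17  29] [ 0.2819 -0.1552  0.03  ]
orange 11 [320.3 317.7] [318 316   5   4] [ 0.2794 -0.1262  0.03  ]
yellow 339 [286.3 158.8] [272 147  30  26] [ 0.6859 -0.026   0.04  ]
yellow 60 [304.8 184.7] [301 181   9   9] [ 0.6171 -0.0771  0.04  ]
```

View pics/c.png

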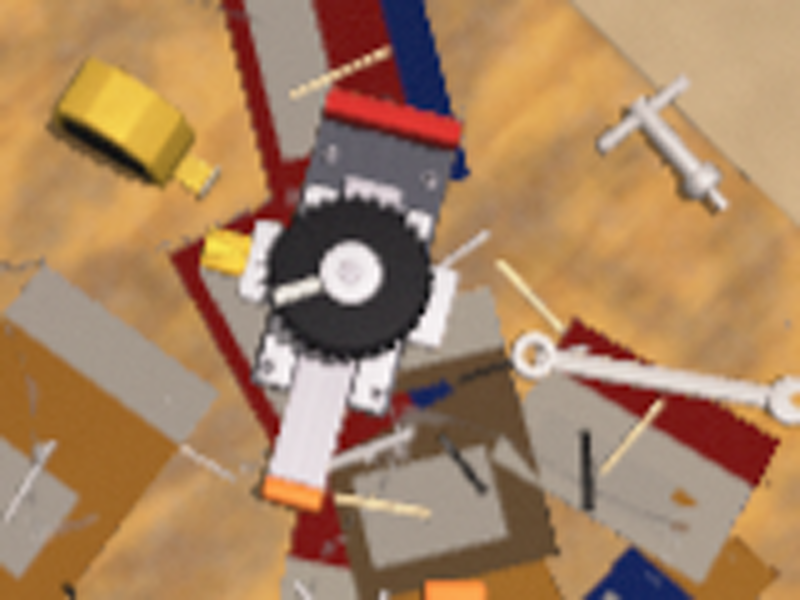

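The jig's steel bar with the orange cap is at top px (318,233). The pink decoy with an orange end is at (350,253) and the pink bar itself at (350,290), and I rule those out. The black ring is at (330,190), the red block at (338,158) and the pointer at (305,185), on the ring's left. The white line sits just anticlockwise of the pointer. The crop confirms this choice, so I'm moving above the ring.

>>> {"method": "step_arm", "body": {"motion": [[[35, -23, 0, 0.06, -1], [71, -46, 0, 0.12, -1], [106, -70, 0, 0.18, -1], [141, -93, 0, 0.24, -1], [176, -116, 0, 0.3, -1], [212, -139, 0, 0.36, -1], [247, -162, 0, 0.42, -1], [282, -186, 0, 0.48, -1], [318, -209, 0, 0.55, -1], [353, -232, 0, 0.55, -1]]]}}

```text
time: 0.93
ee_pos: [0.4721, -0.3113, 0.2311]
tcp_rot: [[0.974, -0.229, -0.0], [-0.229, -0.974, -0.0], [-0.0, 0.0, -1.0]]
contact_force: [1.2, -0.4, 0.1]
width: -0.0001
finger_force: 0.0
```

>>> {"method": "step_arm", "body": {"motion": [[[18, -38, 0, 0, -1], [36, -77, 0, 0, -1], [54, -116, 0, 0, -1], [72, -155, 0, 0, -1], [91, -194, 0, 0, -1], [91, -194, 0, 0, -1], [91, -194, 0, 0, -1]]]}}

```text
time: 1.52
ee_pos: [0.6055, -0.1401, 0.2306]
tcp_rot: [[0.976, -0.219, -0.0], [-0.219, -0.976, 0.002], [-0.001, -0.002, -1.0]]
contact_force: [0.6, -0.9, 0.2]
width: -0.0001
finger_force: 0.0
```

```bash
python3 - <<'E'
from h import *
m=camera_model("wrist");im=get_image("wrist");cv2.imwrite("pics/w1.png",im[:,:,::-1])
s=sensors.sense();print(s['ee_pos'],s['contact_force'],s['q'],m)
E
```

```text
[ 0.60412656 -0.14349278  0.23061788] [-0.50362015 -1.39448051 -0.21937173] [ 0.30243437  0.3894467  -0.18367742  1.66162907  0.07793801  1.09892217
 -1.69934854] {'fovy': 71.88149177063791, 'cx': 323.8666367315154, 'cy': 200.09621597483354, 'origin': array([ 0.6753681 , -0.15476144,  0.37405462]), 'rotation': array([[-0.21915497,  0.9366627 ,  0.27319241],
       [-0.97568793, -0.20980329, -0.06336907],
       [-0.00203878, -0.28043819,  0.95986992]])}
```

View pics/w1.png

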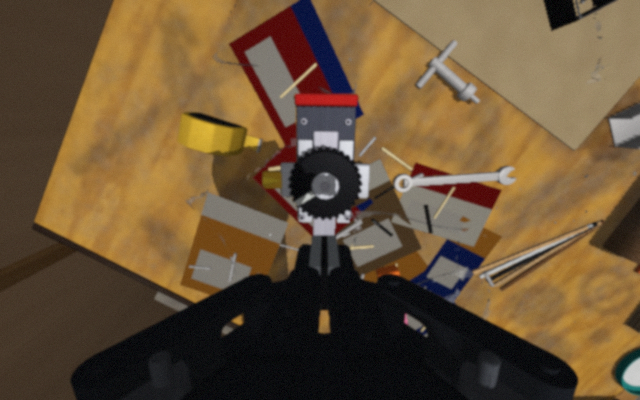

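```bash
cat >> h.py <<'E'
def ringfit(im,m,z,c0):
    """black ring outer contour -> points on plane z -> circle fit"""
    u,v=proj(m,[*c0,z]); g=cv2.cvtColor(im,cv2.COLOR_RGB2GRAY)
    pts=[]
    for a in np.radians(np.arange(-80,261,3)):   # skip where needed
        e=np.array([np.cos(a),np.sin(a),0]);rr=np.arange(.036,.052,.0002)
        p=[proj(m,np.array([*c0,z])+e*q) for q in rr]
        val=cv2.remap(g,np.float32([[x[0] for x in p]]),np.float32([[x[1] for x in p]]),1)[0].astype(float)
        i=np.where(val>75)[0]
        if len(i) and i[0]>0: pts.append((np.array(c0)+e[:2]*rr[i[0]]))
    pts=np.array(pts)
    for _ in range(4):
        A=np.c_[2*pts,np.ones(len(pts))];s=np.linalg.lstsq(A,(pts**2).sum(1),rcond=None)[0]
        R=np.sqrt(s[2]+s[:2]@s[:2]);d=np.abs(np.linalg.norm(pts-s[:2],axis=1)-R);pts=pts[d<=max(np.percentile(d,85),.001)]
    return s[:2],R,len(pts)
def line(im,m,c,z,skip=None):
    """white-line direction (world angle) by brightness between r=.019 and .039"""
    best=[]
    for a in np.radians(np.arange(0,360,1)):
        p=[proj(m,[c[0]+q*np.cos(a),c[1]+q*np.sin(a),z]) for q in np.arange(.022,.039,.001)]
        g=cv2.remap(cv2.cvtColor(im,cv2.COLOR_RGB2GRAY),np.float32([[x[0] for x in p]]),np.float32([[x[1] for x in p]]),1)[0]
        best.append(g.mean())
    b=np.array(best);w=np.clip(b-np.median(b)-.5*(b.max()-np.median(b)),0,None);a=np.radians(np.arange(360))
    return np.arctan2((w*np.sin(a)).sum(),(w*np.cos(a)).sum()),b.max(),np.median(b)
E
python3 - <<'E'
from h import *
mt=camera_model("top");it=cv2.imread("pics/top0.png")[:,:,::-1].copy()
mw=camera_model("wrist");iw=cv2.imread("pics/w1.png")[:,:,::-1].copy()
for n,im,m,box in(("top",it,mt,(310,165,350,215)),("wrist",iw,mw,(290,145,365,225))):
    bx={"top":(320,145,355,170),"wrist":(285,85,370,115)}[n]
    for lo,hi in(((0,150,110),(8,255,255)),):
        b,l=blobs(im,lo,hi,bx,40)
        for k in b: print(n,"red",k,onz(m,*k[1],.028).round(4))
        ys,xs=np.where(l>0);P=np.array([onz(m,x,y,.028)[:2] for x,y in zip(xs,ys)]);rc=cv2.minAreaRect(np.float32(P*1000));print(rc)
    c=np.array([.605,-.143])
    for _ in range(3): c,R,k=ringfit(im,m,.058,c)
    print(n,"ring",c,R,k)
    la=line(im,m,c,.058);print("line",np.degrees(la[0]),la[1:])
b,l=blobs(iw,(15,120,60),(35,255,255),(255,165,292,195),10);print(b,[onz(mw,*k[1],.038) for k in b])
E
```

```text
top red (np.int32(209), array([336.6, 155.6]), array([325, 147,  27,  17], dtype=int32)) [ 0.7024 -0.1598  0.028 ]
((704.0702514648438, -151.58609008789062), (62.226661682128906, 87.25428009033203), 13.03231143951416)
top ring [ 0.60029774 -0.14080303] 0.04204142104748221 72
line 104.93689947497705 (np.float64(223.35294117647058), np.float64(47.35294117647059))
wrist red (np.int32(723), array([325.4,  99.1]), array([295,  93,  63,  13], dtype=int32)) [ 0.6959 -0.165   0.028 ]
((695.8340454101562, -165.6938934326172), (73.34322357177734, 13.326957702636719), 77.0906982421875)
wrist ring [ 0.60361211 -0.14187253] 0.04221716843764215 74
line 116.51618432293652 (np.float64(159.64705882352942), np.float64(27.176470588235293))
[(np.int32(19), array([257.7, 165.8]), array([255, 165,   8,   4], dtype=int32)), (np.int32(322), array([271.3, 179.4]), array([262, 170,  20,  19], dtype=int32)), (np.int32(76), array([258.7, 190.3]), array([255, 183,  12,  12], dtype=int32))] [array([ 0.63886121, -0.06694547,  0.038     ]), array([ 0.61879426, -0.07849707,  0.038     ]), array([ 0.60889159, -0.05922536,  0.038     ])]
```

>>> {"method": "step_arm", "body": {"motion": [[[-39, -6, 0, 0, -1], [-77, -12, 0, 0, -1], [-77, -12, 38, 0, -1], [-77, -12, 76, 0, -1], [-77, -12, 114, 0, -1], [-77, -12, 150, 0, -1], [-77, -12, 184, 0, -1], [-77, -12, 184, 0, -1], [-77, -12, 184, 0, -1], [-77, -12, 184, 0, -1]]]}}

```text
time: 2.4
ee_pos: [0.5325, -0.1171, 0.049]
tcp_rot: [[0.974, -0.228, 0.002], [-0.228, -0.974, -0.001], [0.002, 0.001, -1.0]]
contact_force: [-0.1, 0.6, 0.8]
width: -0.0001
finger_force: 0.0
```

```bash
cat > look.py <<'E'
from h import *
import sys
J=np.radians(-12.8);C=np.array([.602,-.1428])
m=camera_model("wrist");im=get_image("wrist");cv2.imwrite(f"pics/{sys.argv[1]}.png",im[:,:,::-1])
z=float(sys.argv[2]) if len(sys.argv)>2 else .0585
s=sensors.sense();d=(s['ee_pos'][:2]-C);R=s['tcp_rot'][:2,:2]
print("t",s['time'],"ring-centred tool XY",(R.T@d*1000).round(1),"z",s['ee_pos'][2].round(4),"F tool",(R.T@s['contact_force'][:2]).round(1))
c=C
for _ in range(3): c,rr,k=ringfit(im,m,z,c)
print("ring",c.round(4),rr.round(4),k)
for cc in(C,c):
    a=line(im,m,cc,z);print("theta mod 2pi",((a[0]-J-np.pi/2)%(2*np.pi)).round(3),a[1:])
E
python3 look.py w2
```

```text
t 2.45 ring-centred tool XY [-72.9  -9.6] z 0.0496 F tool [-0.2 -0.5]
ring [ 0.6028 -0.1372] 0.0413 53
theta mod 2pi 0.479 (np.float64(226.8235294117647), np.float64(35.55882352941177))
theta mod 2pi 0.559 (np.float64(225.2941176470588), np.float64(35.0))
```

View pics/w2.png

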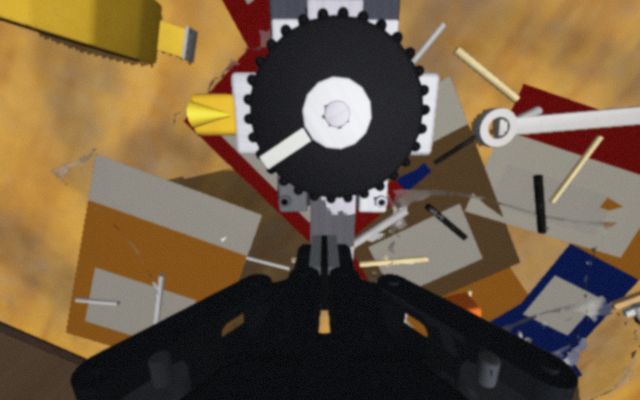

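```bash
python3 - <<'E'
from h import *
m=camera_model("wrist")
s=sensors.sense();print(s['ee_pos'],s['time'])
print("boss",onz(m,337,113,.0646),"rim",onz(m,335.5,106,.0585),[ (np.linalg.norm(onz(m,244,106,.0585)-onz(m,427,106,.0585)))])
c=onz(m,337,113,.0646);e=onz(m,266,162,.0585);d=e-c;print(np.hypot(*d[:2]),np.arctan2(d[1],d[0])-np.radians(77.2))
E
```

```text
[ 0.53315326 -0.11688551  0.04963292] 2.45
boss [ 0.60425515 -0.13812663  0.0646    ] rim [ 0.60753033 -0.13842292  0.0585    ] [np.float64(0.0848207674041537)]
0.04103260509114375 0.5803093414077498
```

>>> {"method": "step_arm", "body": {"motion": [[[8, -4, 1, 0, -1], [14, -8, 1, 0, -1], [17, -8, 1, 0, -1], [18, -8, 1, 0, -1], [19, -8, 1, 0, -1], [20, -8, 1, 0, -1], [20, -8, 1, 0, -1]]]}}

```text
time: 3.03
ee_pos: [0.553, -0.1125, 0.0463]
tcp_rot: [[0.974, -0.226, -0.0], [-0.226, -0.974, -0.0], [-0.0, 0.0, -1.0]]
contact_force: [-0.8, 0.3, -0.2]
width: -0.0002
finger_force: 0.0
```

>>> {"method": "step_arm", "body": {"motion": [[[1, 0, 0, 0, -1], [2, 0, 0, 0, -1], [3, 0, 0, 0, -1], [4, 0, 0, 0, -1], [4, 0, 0, 0, -1]]]}}

```text
time: 3.45
ee_pos: [0.5547, -0.1124, 0.0459]
tcp_rot: [[0.974, -0.226, -0.005], [-0.226, -0.974, 0.001], [-0.005, 0.0, -1.0]]
contact_force: [-5.2, 2.3, 4.3]
width: -0.0002
finger_force: 2.9
```

>>> {"method": "step_arm", "body": {"motion": [[[0, 3, 0, 0, -1], [0, 6, 0, 0, -1], [0, 9, 0, 0, -1], [0, 12, 0, 0, -1], [0, 15, 0, 0, -1], [0, 18, 0, 0, -1], [0, 21, 0, 0, -1], [0, 24, 0, 0, -1], [0, 27, 0, 0, -1], [0, 30, 0, 0, -1]]]}}

```text
time: 4.28
ee_pos: [0.5471, -0.142, 0.0458]
tcp_rot: [[0.974, -0.226, -0.006], [-0.226, -0.974, 0.001], [-0.006, 0.001, -1.0]]
contact_force: [-5.8, 1.4, 4.6]
width: -0.0002
finger_force: 3.0
```

```bash
sed -i 's/\.602,-\.1428/.604,-.139/' look.py; python3 look.py w3
```

```text
t 4.3333 ring-centred tool XY [-54.4  16.9] z 0.0459 F tool [-6.3  1.2]
ring [ 0.6026 -0.1383] 0.0413 51
theta mod 2pi 1.246 (np.float64(121.05882352941177), np.float64(31.11764705882353))
theta mod 2pi 1.243 (np.float64(121.29411764705883), np.float64(30.941176470588236))
```

View pics/w3.png

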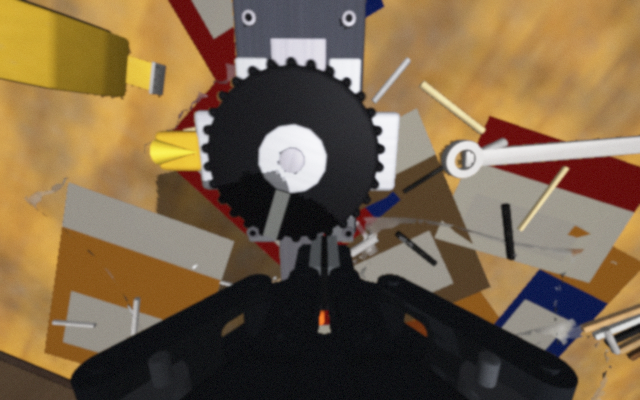

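The ring rolls without slipping: 30 mm of travel gave about 0.67 rad. I'll switch to longer strokes that follow the rim.

>>> {"method": "step_arm", "body": {"motion": [[[-14, -2, 0, 0, -1], [-14, -32, 0, 0, -1], [-6, -62, 0, 0, -1], [3, -59, 0, 0, -1], [8, -57, 0, 0, -1], [9.5, -56, 0, 0, -1], [9.5, -56, 0, 0, -1]]]}}

```text
time: 4.92
ee_pos: [0.5721, -0.0919, 0.0462]
tcp_rot: [[0.974, -0.228, 0.0], [-0.228, -0.974, -0.001], [0.0, 0.001, -1.0]]
contact_force: [-0.4, -0.5, 0.2]
width: -0.0001
finger_force: 0.0
```

>>> {"method": "step_arm", "body": {"motion": [[[-4.2, 6, 0, 0, -1], [-7.3, 12.6, 0, 0, -1], [-9.2, 19.7, 0, 0, -1], [-9.8, 27, 0, 0, -1], [-9.8, 39, 0, 0, -1], [-9.8, 51, 0, 0, -1], [-9.2, 58.3, 0, 0, -1], [-7.3, 65.4, 0, 0, -1], [-4.2, 72, 0, 0, -1], [0, 78, 0, 0, -1]]]}}

```text
time: 5.75
ee_pos: [0.5536, -0.1673, 0.0462]
tcp_rot: [[0.974, -0.227, -0.002], [-0.227, -0.974, -0.0], [-0.002, 0.001, -1.0]]
contact_force: [-3.9, -0.4, 3.0]
width: -0.0001
finger_force: 1.8
```

```bash
python3 look.py w4 .059
```

```text
t 5.8 ring-centred tool XY [-41.3  40.7] z 0.0463 F tool [-2.5  2.9]
ring [ 0.6033 -0.1379] 0.043 53
theta mod 2pi 2.698 (np.float64(122.3529411764706), np.float64(24.705882352941178))
theta mod 2pi 2.736 (np.float64(121.3529411764706), np.float64(24.558823529411768))
```

>>> {"method": "step_arm", "body": {"motion": [[[-14, 2, 0, 0, -1], [-24, -18, 0, 0, -1], [-24, -58, 0, 0, -1], [-14, -83, 0, 0, -1], [-4, -80, 0, 0, -1], [2, -77, 0, 0, -1], [2, -77, 0, 0, -1]]]}}

```text
time: 6.38
ee_pos: [0.5748, -0.0908, 0.0464]
tcp_rot: [[0.974, -0.227, 0.0], [-0.227, -0.974, 0.002], [-0.0, -0.002, -1.0]]
contact_force: [-1.9, 4.0, 3.5]
width: 0.0
finger_force: 2.4
```

>>> {"method": "step_arm", "body": {"motion": [[[-5, 6, 0, 0, -1], [-9, 12, 0, 0, -1], [-11, 19, 0, 0, -1], [-11.8, 27, 0, 0, -1], [-11.8, 38, 0, 0, -1], [-11.8, 50, 0, 0, -1], [-11, 57.3, 0, 0, -1], [-9, 64.4, 0, 0, -1], [-5.5, 71, 0, 0, -1], [-1, 77, 0, 0, -1]]]}}

```text
time: 7.22
ee_pos: [0.554, -0.1681, 0.0461]
tcp_rot: [[0.974, -0.227, -0.003], [-0.227, -0.974, -0.001], [-0.003, 0.002, -1.0]]
contact_force: [-5.0, -0.4, 2.6]
width: -0.0
finger_force: 2.3
```

```bash
python3 look.py w5 .061
```

```text
t 7.2667 ring-centred tool XY [-40.6  41.5] z 0.0462 F tool [-1.8  4.1]
ring [ 0.6027 -0.1388] 0.0427 49
theta mod 2pi 4.653 (np.float64(229.94117647058823), np.float64(23.852941176470587))
theta mod 2pi 4.66 (np.float64(229.94117647058823), np.float64(23.794117647058826))
```

>>> {"method": "step_arm", "body": {"motion": [[[-14, 2, 0, 0, -1], [-24, -18, 0, 0, -1], [-24, -58, 0, 0, -1], [-14, -83, 0, 0, -1], [-4, -80, 0, 0, -1], [1, -77, 0, 0, -1], [1, -77, 0, 0, -1]]]}}

```text
time: 7.85
ee_pos: [0.575, -0.0913, 0.0464]
tcp_rot: [[0.974, -0.227, 0.001], [-0.227, -0.974, 0.001], [0.001, -0.001, -1.0]]
contact_force: [-1.1, 2.7, 2.8]
width: -0.0001
finger_force: 1.4
```

>>> {"method": "step_arm", "body": {"motion": [[[-5, 6, 0, 0, -1], [-9, 12, 0, 0, -1], [-11, 19, 0, 0, -1], [-11.8, 27, 0, 0, -1], [-11.8, 38, 0, 0, -1], [-11.8, 50, 0, 0, -1], [-11, 57.3, 0, 0, -1], [-9, 64.4, 0, 0, -1], [-5.5, 71, 0, 0, -1], [-1, 77, 0, 0, -1]]]}}

```text
time: 8.68
ee_pos: [0.5536, -0.1682, 0.046]
tcp_rot: [[0.974, -0.227, -0.004], [-0.227, -0.974, -0.001], [-0.003, 0.002, -1.0]]
contact_force: [-5.2, -0.0, 2.8]
width: 0.0002
finger_force: 2.6
```

```bash
python3 look.py w6 .062
```

```text
t 8.7333 ring-centred tool XY [-41.   41.7] z 0.0462 F tool [-2.4  3.7]
ring [ 0.6032 -0.1389] 0.0424 50
theta mod 2pi 0.455 (np.float64(121.3529411764706), np.float64(24.705882352941178))
theta mod 2pi 0.431 (np.float64(121.58823529411765), np.float64(24.794117647058826))
```

>>> {"method": "step_arm", "body": {"motion": [[[-14, 2, 0, 0, -1], [-24, -18, 0, 0, -1], [-24, -58, 0, 0, -1], [-14, -83, 0, 0, -1], [-4, -80, 0, 0, -1], [1, -77, 0, 0, -1], [1, -77, 0, 0, -1]]]}}

```text
time: 9.32
ee_pos: [0.5747, -0.091, 0.0463]
tcp_rot: [[0.974, -0.227, 0.0], [-0.227, -0.974, 0.001], [-0.0, -0.001, -1.0]]
contact_force: [-1.3, 2.0, 0.6]
width: 0.0
finger_force: 1.3
```

>>> {"method": "step_arm", "body": {"motion": [[[-5, 6, 0, 0, -1], [-9, 12, 0, 0, -1], [-11, 19, 0, 0, -1], [-11.8, 27, 0, 0, -1], [-11.8, 38, 0, 0, -1], [-11.8, 50, 0, 0, -1], [-11, 57.3, 0, 0, -1], [-9, 64.4, 0, 0, -1], [-5.5, 71, 0, 0, -1], [-1, 77, 0, 0, -1]]]}}

```text
time: 10.15
ee_pos: [0.5537, -0.1683, 0.0461]
tcp_rot: [[0.974, -0.227, -0.003], [-0.227, -0.974, -0.001], [-0.003, 0.002, -1.0]]
contact_force: [-5.7, -0.2, 3.1]
width: -0.0001
finger_force: 2.6
```

```bash
python3 look.py w7 .063
```

```text
t 10.2 ring-centred tool XY [-40.8  41.7] z 0.0462 F tool [-3.3  2.7]
ring [ 0.603 -0.139] 0.0428 52
theta mod 2pi 2.508 (np.float64(122.76470588235294), np.float64(24.764705882352942))
theta mod 2pi 2.528 (np.float64(122.52941176470588), np.float64(24.852941176470587))
```

>>> {"method": "step_arm", "body": {"motion": [[[-14, 2, 0, 0, -1], [-24, -18, 0, 0, -1], [-24, -58, 0, 0, -1], [-14, -83, 0, 0, -1], [-4, -80, 0, 0, -1], [1, -77, 0, 0, -1], [1, -77, 0, 0, -1]]]}}

```text
time: 10.78
ee_pos: [0.5752, -0.0917, 0.0464]
tcp_rot: [[0.974, -0.227, 0.001], [-0.227, -0.974, 0.001], [0.001, -0.001, -1.0]]
contact_force: [-0.1, 2.0, 1.8]
width: 0.0
finger_force: 1.0
```

>>> {"method": "step_arm", "body": {"motion": [[[-5, 6, 0, 0, -1], [-9, 12, 0, 0, -1], [-11, 19, 0, 0, -1], [-11.8, 27, 0, 0, -1], [-11.8, 38, 0, 0, -1], [-11.8, 50, 0, 0, -1], [-11, 57.3, 0, 0, -1], [-9, 64.4, 0, 0, -1], [-5.5, 71, 0, 0, -1], [-1, 77, 0, 0, -1]]]}}

```text
time: 11.62
ee_pos: [0.5535, -0.1681, 0.046]
tcp_rot: [[0.974, -0.227, -0.004], [-0.227, -0.974, -0.001], [-0.004, 0.002, -1.0]]
contact_force: [-5.7, -0.5, 3.5]
width: -0.0
finger_force: 2.7
```

>>> {"method": "step_arm", "body": {"motion": [[[-14, 2, 0, 0, -1], [-24, -18, 0, 0, -1], [-24, -58, 0, 0, -1], [-14, -83, 0, 0, -1], [-4, -80, 0, 0, -1], [1, -77, 0, 0, -1], [1, -77, 0, 0, -1]]]}}

```text
time: 12.2
ee_pos: [0.5741, -0.09, 0.0463]
tcp_rot: [[0.974, -0.226, -0.001], [-0.226, -0.974, 0.003], [-0.002, -0.002, -1.0]]
contact_force: [-3.4, 5.7, 4.4]
width: -0.0002
finger_force: 2.9
```

```bash
python3 look.py w8 .065
```

```text
t 12.25 ring-centred tool XY [-40.6 -40.5] z 0.0462 F tool [-4.3 -4.5]
ring [ 0.6041 -0.1375] 0.0424 55
theta mod 2pi 4.739 (np.float64(235.8235294117647), np.float64(28.823529411764707))
theta mod 2pi 4.692 (np.float64(235.88235294117646), np.float64(28.823529411764707))
```

>>> {"method": "step_arm", "body": {"motion": [[[-5, 6, 0, 0, -1], [-9, 12, 0, 0, -1], [-11, 19, 0, 0, -1], [-11.8, 27, 0, 0, -1], [-11.8, 38, 0, 0, -1], [-11.8, 46, 0, 0, -1], [-11.5, 51, 0, 0, -1], [-11.5, 54, 0, 0, -1], [-11.5, 54, 0, 0, -1]]]}}

```text
time: 13.0
ee_pos: [0.548, -0.1451, 0.046]
tcp_rot: [[0.973, -0.23, -0.004], [-0.23, -0.973, -0.002], [-0.003, 0.003, -1.0]]
contact_force: [-5.1, -1.4, 2.9]
width: -0.0002
finger_force: 2.8
```

```bash
python3 look.py w9 .066
```

```text
t 13.05 ring-centred tool XY [-53.3  18.3] z 0.046 F tool [-6.2  4. ]
ring [ 0.6029 -0.1368] 0.0427 48
theta mod 2pi 6.255 (np.float64(230.11764705882354), np.float64(30.41176470588235))
theta mod 2pi 6.204 (np.float64(229.76470588235293), np.float64(29.852941176470587))
```

View pics/w9.png

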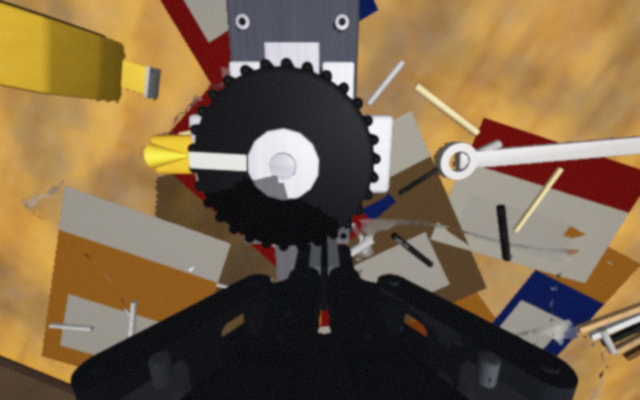

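```bash
cat > fin.py <<'E'
from h import *
import sys
n,bu,bv,z=sys.argv[1],*map(float,sys.argv[2:5])
m=camera_model("wrist");im=cv2.imread(f"pics/{n}.png")[:,:,::-1].copy()
c=onz(m,bu,bv,z+.006)[:2]
g=cv2.cvtColor(im,cv2.COLOR_RGB2GRAY)
# white line pixels on plane z, r 22..41
pts=[];e=None
for v in range(60,260):
    for u in range(150,400):
        if g[v,u]>130:
            p=onz(m,u,v,z)[:2];q=np.hypot(*(p-c))
            if .021<q<.039 : pts.append(p)
pts=np.float32(pts);vx,vy,x,y=cv2.fitLine(pts,cv2.DIST_HUBER,0,.001,.001).ravel()
mid=pts.mean(0)
print("boss c",c,len(pts),"line dir",np.degrees(np.arctan2(vy,vx))%180,"from c",np.degrees(np.arctan2(*(mid-c)[::-1])))
# block edge / screw direction
b,l=blobs(im,(20,150,120),(35,255,255),(135,120,200,190),30);print([(k[0],k[1],onz(m,*k[1],.038)) for k in b])
for k in b:
    p=onz(m,*k[1],.036)[:2];print("pointer dir",np.degrees(np.arctan2(*(p-c)[::-1])),np.hypot(*(p-c)))
a=onz(m,242,22,.008);b=onz(m,342,21,.008);print("screws dir",np.degrees(np.arctan2(*(a-b)[:2][::-1])),np.linalg.norm(a-b))
E
python3 fin.py w9 283 165 .0660
```

```text
boss c [ 0.60361742 -0.13835048] 680 line dir 72.50277 from c 75.12029864232268
[(np.int32(1617), array([167.5, 153.5]), array([ 0.61988645, -0.07290092,  0.038     ]))]
pointer dir 76.25278337077657 0.06855715512120687
screws dir 77.27172403603295 0.057476254979789386
```

>>> {"method": "step_arm", "body": {"motion": [[[0, 1, 0, 0, -1], [0.3, 2.2, 0, 0, -1], [0.3, 2.2, 0, 0, -1], [0.3, 2.2, 0, 0, -1], [-8, 2.2, 0, 0, -1], [-22, 2.2, 0, 0, -1], [-22, 2.2, 0, 0, -1]]]}}

```text
time: 13.63
ee_pos: [0.5264, -0.1389, 0.046]
tcp_rot: [[0.974, -0.227, -0.001], [-0.227, -0.974, -0.0], [-0.001, 0.0, -1.0]]
contact_force: [-0.7, 0.3, -0.9]
width: -0.0003
finger_force: 0.0
```

```bash
python3 look.py w10 .066; python3 - <<'E'
import cv2
i=cv2.imread("pics/w10.png");cv2.imwrite("pics/w10c.png",cv2.resize(i[0:240,120:400],None,fx=2.4,fy=2.4,interpolation=2))
E
```

```text
t 13.6833 ring-centred tool XY [-74.   17.4] z 0.0463 F tool [0.2 0.5]
ring [ 0.6025 -0.1381] 0.041 44
theta mod 2pi 6.247 (np.float64(224.41176470588235), np.float64(31.147058823529413))
theta mod 2pi 6.197 (np.float64(224.2941176470588), np.float64(31.0))
```

View pics/w10c.png

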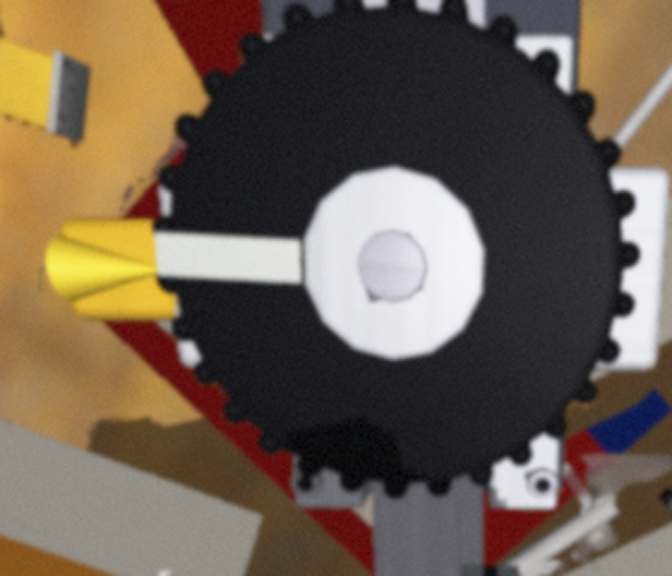

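The white line is about 3° short of the pointer: it runs (300,262)→(158,255) in the crop, with the pointer axis at about y 270. I'll give it one small nudge.

>>> {"method": "step_arm", "body": {"motion": [[[4, -17, 0, 0, -1], [14, -17, 0, 0, -1], [19, -17, 0, 0, -1], [22, -17, 0, 0, -1], [22, -16, 0, 0, -1], [22, -14.5, 0, 0, -1], [22, -13.5, 0, 0, -1], [22, -13.5, 0, 0, -1], [12, -13.5, 0, 0, -1], [0, -13.5, 0, 0, -1]]]}}

```text
time: 14.52
ee_pos: [0.533, -0.1267, 0.0464]
tcp_rot: [[0.974, -0.227, 0.003], [-0.227, -0.974, -0.001], [0.003, 0.0, -1.0]]
contact_force: [-0.8, 0.0, 0.3]
width: 0.0005
finger_force: 0.0
```

```bash
python3 look.py w11 .066; python3 - <<'E'
from h import *
m=camera_model("wrist");im=cv2.imread("pics/w11.png")[:,:,::-1].copy();g=cv2.cvtColor(im,cv2.COLOR_RGB2GRAY)
c=np.array([.6036,-.1384]);P=[]
for v in range(0,260):
    for u in range(100,420):
        if g[v,u]>130:
            p=onz(m,u,v,.066)[:2]-c
            if .024<np.hypot(*p)<.039: P.append(p)
P=np.float32(P);l=cv2.fitLine(P,cv2.DIST_HUBER,0,.001,.001).ravel();print(len(P),np.degrees(np.arctan2(l[1],l[0]))%180,np.degrees(np.arctan2(*P.mean(0)[::-1])))
E
```

```text
t 14.5667 ring-centred tool XY [-75.4   4.1] z 0.0461 F tool [-2.2  0.2]
ring [ 0.6018 -0.1383] 0.0401 52
theta mod 2pi 0.158 (np.float64(226.1764705882353), np.float64(35.08823529411765))
theta mod 2pi 0.085 (np.float64(226.23529411764707), np.float64(34.1764705882353))
1338 128.95975 35.27998
```

```bash
cat > ln.py <<'E'
from h import *
import sys
n=sys.argv[1];M=eval(open(f"pics/{n}.m").read(),{"array":np.array}) if len(sys.argv)>2 else camera_model("wrist")
im=cv2.imread(f"pics/{n}.png")[:,:,::-1].copy();g=cv2.cvtColor(im,cv2.COLOR_RGB2GRAY)
c=np.array([.6036,-.1384]);P=[]
for v in range(0,260):
    for u in range(100,420):
        if g[v,u]>130 and im[v,u].ptp()<70 if hasattr(im[v,u],'ptp') else g[v,u]>130 and np.ptp(im[v,u])<70:
            p=onz(M,u,v,.066)[:2]-c;a=np.degrees(np.arctan2(p[1],p[0]))
            if .024<np.hypot(*p)<.037 and 55<a<105: P.append(p)
P=np.float32(P);l=cv2.fitLine(P,cv2.DIST_HUBER,0,.001,.001).ravel();print(len(P),"dir",np.degrees(np.arctan2(l[1],l[0]))%180,"from c",np.degrees(np.arctan2(*P.mean(0)[::-1])))
E
python3 ln.py w11
python3 - <<'E'
import cv2
i=cv2.imread("pics/w11.png");cv2.imwrite("pics/w11c.png",cv2.resize(i[0:240,120:400],None,fx=2.4,fy=2.4,interpolation=2))
E
```

```text
589 dir 74.660065 from c 91.90336
```

View pics/w11c.png

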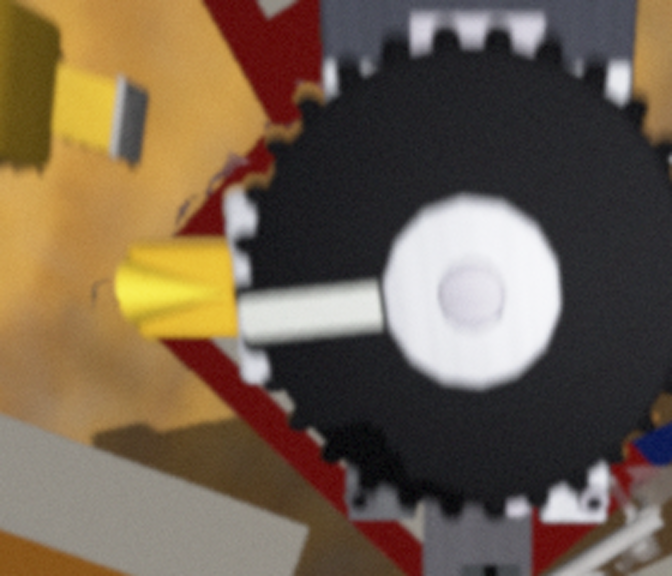

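>>> {"method": "step_arm", "body": {"motion": [[[6, 0, 0, 0, -1], [14, 0, 0, 0, -1], [18, 0, 0, 0, -1], [20, 0, 0, 0, -1], [21, 0, 0, 0, -1], [22, 0, 0, 0, -1], [22, 0, 0, 0, -1], [22, 0, 0, 0, -1]]]}}

```text
time: 15.23
ee_pos: [0.549, -0.1302, 0.0457]
tcp_rot: [[0.974, -0.227, -0.011], [-0.227, -0.974, 0.001], [-0.011, 0.001, -1.0]]
contact_force: [-12.2, 2.2, 10.5]
width: 0.0001
finger_force: 6.1
```

```bash
cat > ang.py <<'E'
# angle of the white line's pixels (segment left of the boss) vs the jig y axis, both in the world
from h import *
import sys
m=camera_model("wrist");im=get_image("wrist");cv2.imwrite(f"pics/{sys.argv[1]}.png",im[:,:,::-1])
s=sensors.sense();h=cv2.cvtColor(im,cv2.COLOR_RGB2HSV);z=.0662
k=cv2.inRange(h,np.array((0,0,120)),np.array((179,60,255)))
C=np.array([.6036,-.1384]);q=np.zeros_like(k)
for v in range(400):
    for u in range(100,420):
        if k[v,u]:
            p=onz(m,u,v,z)[:2]-C
            if .018<np.hypot(*p)<.041 and p@[.22,.975]>0: q[v,u]=1
n,l,st,ce=cv2.connectedComponentsWithStats(cv2.erode(q,np.ones((2,2),np.uint8)))
for i in range(1,n):
    if st[i,4]>150:
        ys,xs=np.where(l==i);P=np.float32([onz(m,x,y,z)[:2] for x,y in zip(xs,ys)])
        r_=cv2.minAreaRect(P*1000);P=P[np.hypot(*(P-C).T)>.023];f=cv2.fitLine(P,cv2.DIST_HUBER,0,.001,.001).ravel()
        print(st[i],"dir",np.degrees(np.arctan2(f[1],f[0]))%180-77.1,"from C",np.degrees(np.arctan2(*(P.mean(0)-C)[::-1]))-77.1,"size",r_[1])
print(s['time'],s['ee_pos'],s['contact_force'].round(1))
E
python3 ang.py w12
```

```text
[226 157  54  21 755] dir 7.3386765 from C 6.580831629973289 size (22.851722717285156, 7.170689105987549)
15.2833 [ 0.54901615 -0.13018557  0.04573788] [-12.6   1.8   9.2]
```

>>> {"method": "step_arm", "body": {"motion": [[[-1.5, -1, 0, 0, -1], [-1.5, -2.5, 0, 0, -1], [-1.5, -4, 0, 0, -1], [-1.5, -5, 0, 0, -1], [-1.5, -5, 0, 0, -1], [-1.5, -5, 0, 0, -1]]]}}

```text
time: 15.78
ee_pos: [0.55, -0.125, 0.0456]
tcp_rot: [[0.974, -0.226, -0.008], [-0.226, -0.974, 0.001], [-0.008, 0.001, -1.0]]
contact_force: [-8.2, 1.6, 5.2]
width: 0.0001
finger_force: 4.3
```

```bash
python3 ang.py w13
```

```text
[238 150  52  17 826] dir -2.1068268 from C -0.108582531239648 size (22.619182586669922, 7.071776390075684)
15.8333 [ 0.55001769 -0.12498633  0.04559544] [-8.4  1.5  4.9]
```

>>> {"method": "step_arm", "body": {"motion": [[[-4, 0, 0, 0, -1], [-12, 0, 0, 0, -1], [-24, 0, 0, 0, -1], [-40, 0, 0, 0, -1], [-40, 0, 0, 0, -1], [-40, 0, 0, 0, -1]]]}}

```text
time: 16.33
ee_pos: [0.5143, -0.1164, 0.0466]
tcp_rot: [[0.974, -0.226, 0.002], [-0.226, -0.974, -0.0], [0.002, -0.0, -1.0]]
contact_force: [1.0, 0.6, 0.2]
width: 0.0
finger_force: 0.0
```

```bash
python3 ang.py w14; python3 - <<'E'
from h import *
im=cv2.imread("pics/w14.png")[:,:,::-1].copy();m=camera_model("wrist")
for k in blobs(im,(5,150,150),(18,255,255),(250,180,420,400),40)[0]: print(k,onz(m,*k[1],.031))
E
```

```text
[ 231   56   56   20 1064] dir -2.0185547 from C -1.2549711693635857 size (22.623767852783203, 7.108376979827881)
16.3833 [ 0.51502401 -0.1165533   0.04673649] [ 1.1 -0.2  1.4]
```

>>> {"method": "step_arm", "body": {"motion": [[[-25, 0, 0, 0, -1], [-49, 1, 0, 0, -1], [-49, 1, 0, 0, -1], [-49, 1, 14, 0, -1], [-49, 1, 27, 0, -1], [-49, 1, 27, 0, -1], [-40, 1, 27, 0, -1], [-32, 1, 27, 0, -1], [-30, 1, 27, 0, -1], [-30, 1, 27, 0, -1]]]}}

```text
time: 17.22
ee_pos: [0.4863, -0.1108, 0.0199]
tcp_rot: [[0.974, -0.226, 0.003], [-0.226, -0.974, -0.0], [0.003, -0.0, -1.0]]
contact_force: [-0.5, 0.7, 0.6]
width: 0.0001
finger_force: 0.0
```

>>> {"method": "step_arm", "body": {"motion": [[[3, 0, 0, 0, -1], [6, 0, 0, 0, -1], [9, 0, 0, 0, -1], [12, 0, 0, 0, -1], [15, 0, 0, 0, -1], [18, 0, 0, 0, -1], [21, 0, 0, 0, -1], [24, 0, 0, 0, -1], [27, 0, 0, 0, -1], [29, 0, 0, 0, -1]]]}}

```text
time: 18.05
ee_pos: [0.5048, -0.1156, 0.0181]
tcp_rot: [[0.974, -0.226, -0.017], [-0.226, -0.974, 0.002], [-0.017, 0.002, -1.0]]
contact_force: [-19.1, 6.3, 15.3]
width: -0.0002
finger_force: 10.3
```

```bash
cat > gap.py <<'E'
from h import *
import sys
s=sensors.sense();print(s['time'],s['ee_pos'],s['contact_force'].round(1))
C=np.array([.6036,-.1384]);e=np.array([np.cos(np.radians(-12.9)),np.sin(np.radians(-12.9))]);n=np.array([-e[1],e[0]])
for nm in("wrist","top"):
    m=camera_model(nm);im=get_image(nm);cv2.imwrite(f"pics/{sys.argv[1]}_{nm}.png",im[:,:,::-1])
    off=np.array([0,0]) if nm=="wrist" else np.array([-.0035,0])
    for y in(0,.008):
        o=[]
        for x in np.arange(.044,.106,.003):
            p=C+off+e*x+n*y;u,v=proj(m,[*p,.018])
            if 0<=v<399: o.append((int(round(x*1000)),*im[int(round(v)),int(round(u))].tolist()))
        print(nm,y,o)
E
python3 gap.py g1
```

```text
18.05 [ 0.50482546 -0.11556501  0.01813972] [-19.1   6.3  15.3]
wrist 0 []
wrist 0.008 []
top 0 [(44, 47, 44, 46), (47, 48, 43, 47), (50, 48, 45, 47), (53, 47, 42, 45), (56, 96, 90, 94), (59, 182, 171, 176), (62, 226, 217, 221), (65, 227, 218, 221), (68, 227, 218, 222), (71, 226, 217, 221), (74, 227, 218, 222), (77, 227, 218, 222), (80, 227, 218, 222), (83, 225, 218, 221), (86, 227, 218, 223), (89, 227, 217, 222), (92, 195, 176, 183), (95, 132, 52, 52), (98, 217, 56, 51), (101, 233, 60, 55), (104, 227, 57, 52)]
top 0.008 [(44, 49, 46, 48), (47, 46, 42, 45), (50, 47, 43, 45), (53, 54, 49, 53), (56, 113, 106, 110), (59, 189, 179, 184), (62, 224, 214, 220), (65, 227, 219, 222), (68, 227, 219, 222), (71, 226, 218, 221), (74, 226, 217, 221), (77, 225, 215, 220), (80, 226, 216, 220), (83, 226, 218, 221), (86, 226, 217, 222), (89, 226, 216, 221), (92, 193, 175, 181), (95, 139, 34, 32), (98, 221, 52, 49), (101, 228, 54, 50), (104, 225, 57, 51)]
```

>>> {"method": "step_arm", "body": {"motion": [[[-10, 0, 0, 0, -1], [-25, 0, 0, 0, -1], [-35, 0, 0, 0, -1], [-35, 0, -30, 0, -1], [-35, 0, -70, 0, -1], [-35, 0, -110, 0, -1], [-35, 0, -110, 0, -1], [-35, 0, -110, 0, -1]]]}}

```text
time: 18.82
ee_pos: [0.4811, -0.1097, 0.1322]
tcp_rot: [[0.974, -0.226, 0.008], [-0.226, -0.974, -0.002], [0.009, -0.0, -1.0]]
contact_force: [0.0, -0.2, -0.6]
width: 0.0001
finger_force: 0.0
```

```bash
python3 ang.py w15; python3 gap.py g2 | grep -v top; python3 - <<'E'
import cv2
i=cv2.imread("pics/w15.png")[0:300,120:480];cv2.imwrite("pics/w15c.png",cv2.resize(i,None,fx=2,fy=2,interpolation=2))
E
```

```text
[267  31  34  13 392] dir -3.4416046 from C -0.07553358228575746 size (22.45353126525879, 7.0935258865356445)
18.8667 [ 0.47938035 -0.10943723  0.13028469] [ 0.1  0.5 -0.4]
18.8667 [ 0.47938035 -0.10943723  0.13028469] [ 0.1  0.5 -0.4]
wrist 0 []
wrist 0.008 []
```

View pics/w15c.png

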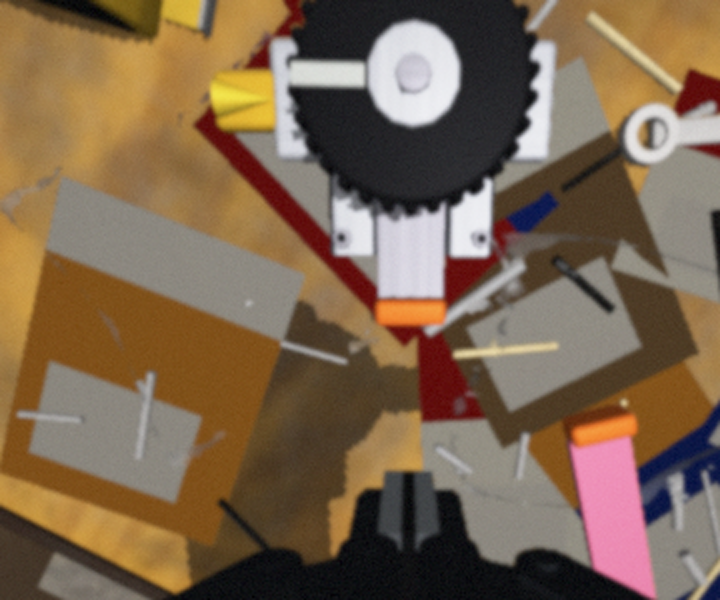

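The white line is at the pointer (crop (330,74) against the pointer at (240,97)) and the orange tail sits close in at (411,312). I'll check the tail distance and the gap to the block, then hand in.

```bash
python3 - <<'E'
from h import *
m=camera_model("wrist");C=np.array([.6036,-.1384]);R=sensors.sense()['tcp_rot'][:2,:2]
print(R.T@(onz(m,325.5,162,.031)[:2]-C), R.T@(onz(m,325.5,162,.009)[:2]-C))
E
python3 gap.py g3|tail -2|cut -c1-520
```

```text
[-9.35802096e-02  5.24752602e-05] [-0.09684869  0.00018504]
top 0 [(44, 46, 43, 47), (47, 45, 42, 45), (50, 46, 42, 44), (53, 43, 39, 42), (56, 94, 89, 91), (59, 181, 171, 176), (62, 226, 217, 221), (65, 226, 218, 222), (68, 225, 216, 220), (71, 226, 217, 222), (74, 225, 216, 221), (77, 225, 216, 221), (80, 225, 216, 221), (83, 225, 216, 221), (86, 225, 216, 221), (89, 226, 217, 222), (92, 192, 175, 181), (95, 132, 52, 51), (98, 215, 51, 47), (101, 231, 59, 54), (104, 225, 56, 51)]
top 0.008 [(44, 49, 47, 49), (47, 44, 42, 43), (50, 45, 43, 44), (53, 55, 52, 53), (56, 112, 105, 109), (59, 187, 176, 181), (62, 223, 213, 219), (65, 225, 215, 220), (68, 225, 216, 220), (71, 225, 215, 220), (74, 224, 214, 220), (77, 225, 214, 220), (80, 225, 215, 219), (83, 226, 217, 221), (86, 224, 216, 221), (89, 224, 215, 220), (92, 192, 174, 180), (95, 137, 36, 32), (98, 221, 55, 49), (101, 228, 57, 52), (104, 224, 54, 51)]
```

```bash
python3 - <<'E'
from h import *
m=camera_model("wrist");C=np.array([.6036,-.1384]);R=sensors.sense()['tcp_rot'][:2,:2]
f=lambda u,v,z:(R.T@(onz(m,u,v,z)[:2]-C)*1000).round(1)
print("boss",f(327,36.5,.0724),"tail top edge",f(325.5,161,.031),"cap inner",f(325.5,149,.031),"guide ends",f(296,127,.03), "near ring edge",f(327,106,.066))
mt=camera_model("top")
for n in("top0","g1_top","g3_top"):
    im=cv2.imread(f"pics/{n}.png")[:,:,::-1].copy()
    for k in blobs(im,(5,150,170),(20,255,255),(300,195,340,250),12)[0]: print(n,k,(R.T@(onz(mt,*k[1],.028)[:2]-C)*1000).round(1))
    o=[]
    for x in np.arange(.05,.1,.004):
        p=np.array([.6003,-.1400])+R[:,0]*x;u,v=proj(mt,[*p,.018]);o.append(im[int(round(v)),int(round(u))].tolist())
    print(o)
w=cv2.imread("pics/w14.png")
E
```

```text
boss [-7.3  0.5] tail top edge [-93.1  -0. ] cap inner [-82.7  -0.1] guide ends [-64.4 -25. ] near ring edge [-49.1   0.7]
top0 (np.int32(48), array([318.2, 233.5]), array([313, 231,  12,   6], dtype=int32)) [-114.8    3.3]
[[46, 43, 44], [166, 156, 161], [197, 185, 191], [213, 201, 206], [98, 95, 104], [98, 94, 103], [99, 96, 104], [97, 93, 102], [101, 97, 106], [98, 96, 104], [88, 81, 88], [138, 37, 34], [206, 51, 45]]
[[46, 42, 46], [96, 90, 94], [161, 151, 155], [226, 218, 222], [227, 218, 221], [226, 218, 222], [228, 219, 222], [227, 218, 222], [225, 216, 221], [227, 218, 222], [227, 217, 222], [145, 41, 36], [217, 56, 51]]
[[45, 41, 43], [94, 89, 91], [157, 147, 153], [226, 217, 222], [226, 218, 222], [224, 215, 220], [226, 216, 220], [225, 216, 221], [225, 217, 222], [224, 213, 220], [226, 217, 222], [144, 36, 33], [215, 51, 47]]
```

```bash
python3 -c "
from workcell import r
print(r.close_job())"
```

```text
the job is handed in; nothing more can be done
None
```

The job is handed in: the locking ring's white line is at the pointer for the second time, within about 2°, and the stop bar is pushed home with no visible gap to the red end block. It took about 19 s.

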